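# Close the lids of a curved sample tray with one light fingertip stroke

## Robot

A 6-joint arm with a two-finger parallel gripper is mounted at the origin on the work surface. World frame = base frame: x ahead of the robot, y to its left, z up, the work surface at z = 0. Lengths are in m, angles in rad, forces in N, time in s.
With the tool pointing down it reaches from about 0.275 to 0.825 m from the base axis. Payload 5.2 kg.
Tool frame: the origin (TCP) lies between the finger pads, 19 mm behind the fingertips; this is the grasp point; z points along the fingers, y is the line along which they close (so a half turn about z gives the same grasp; the last joint's range is limited). The gripper opens to 93 mm and grips with 3 to 60 N. Pads are 15 mm wide; open, the fingers measure 128 mm over their backs; the gripper's body (75 mm by 188 mm) begins 65 mm behind the grasp point.
Start: joints at [0.945, 0.259, 1.535, -0, 1.348, -0.203], TCP at [0.226, 0.502, 0.237] pointing down, gripper open.
Joint ranges: [-3.14, 3.14], [-0.91, 2.08], [0.19, 2.58], [-1.22, 4.36], [0.22, 2.71], [-3.12, 3.12]. Speed limits (rad/s): [2.57, 2.57, 3.14, 3.14, 3.14, 3.14].

## Interface

Orientations are given as a 3x3 rotation matrix whose columns are the frame's x, y, z axes.
In Python, from cell import env, cams, models gives the robot as it stands. The module is installed in compiled form; this text tells all that it offers.
- The arm moves only by the tool play_rows, never from a script. Its argument "commands" is text: rows parted by semicolons, each of 4 numbers parted by spaces: the shift along the tool's x, y, z in m, then the turn about the tool's z in degrees. In form: x y z twist; .... A call has 1 to 5 rows; each row is the pose to reach, as a shift and turn from the pose commanded when the call began, along the tool's axes at that moment; what a row does not reach only later rows make up. A row lasts 1/12 s, in which the tool goes at most 41.7 mm and 7.16 degrees, less where a joint would pass 70% of its speed; a pose out of reach is approached as far as the arm can. A call with a gripper value outside its range is refused whole. "grip" is the finger opening in m, from 0 to 0.093, set as the call begins (left out, the last holds). The fingers move at their own pace and stop on an object; "grip_force" is the grip in N (left out, the last holds). Time passes only in rows, so rows that repeat a pose let the fingers close. It gives the time, the measured TCP pose, the force, the opening and the grip force at its end, in the units of the state.
- env.read_state(): the state, without advancing time (a new reading comes with each control period).
- cams.grab_frame(name): name is "side" or "top"; returns (picture, depth): 420x560x3 uint8, red, green, blue; 420x560 float32, m along the optical axis (not along the pixel's ray), 0 where there is no reading.
- cams.camera_model(name): a dict with "fx", "fy", "cx", "cy" (pixels), "distortion" ([k1, k2, p1, p2, k3] as OpenCV has them; the pictures are not rectified), "cam_to_world" (4x4, takes a point from camera to world coordinates). Camera axes: x right, y down, z forward; pixel columns grow to the right and rows downward; lengths in m; the calibration is good to about 2 mm. A picture is of the moment at which its call begins. camera_model takes no time and is no camera call.
- env.sign_off(): hands the job in; it is judged then, once.
Trained networks look in the newest picture that a camera, given by its name, has taken for a name from the list of things; names that differ only in an ending like _2 or _b are one class to them, and where a whole thing is asked for, a point or a joint stands for the part that bears it (a point fixed in the world has none). Each returns a list of dicts, best first, with "confidence" (0 to 1); they miss things now and then, are a little off and sometimes report something else, mostly with a low value. They report only what shows in the picture. A call takes as long as a camera call.
- models.outline_of(camera, label): "region" (420x560 bool, what is visible of it) and "uv" ([column, row] in pixels, amid what is visible of it).
The state is a dict: "clock": time; "joint_positions": joint angles; "qd": joint speeds; "joint_torque": joint torques, N m; "tcp_pos": TCP position; "orientation": TCP orientation; "ft_force": force on the tool from outside, world axes, zero at the start; "ft_torque": the same for the moment, N m; "finger_gap": opening from 0.0 (shut) to 1.0 (fully open); "finger_force": force on a finger pad.
Only numpy, scipy, OpenCV 4.12 (cv2) and the standard library are available. Lean on these libraries where they do the work, as an engineer would, in place of code of your own. Each camera call takes 0.05 s, during which the arm holds its last target. There are 200 camera calls.

## Task

Six small hinged lids stand ajar along the curved sample tray. Starting at the end with the round tab, run the closed fingertips along the curve in one light stroke so that every lid is pressed shut in turn, first to last; stay close to the tray until the last one is shut, and do not lean on it, for it rests on soft springs. Pinch or lift nothing, leave the bottle, jar, beaker and spatula where they are, and finish with the hand clear.

Things in the scene. Friction and masses are not known exactly. Their poses are not given: they have to be found in the camera images.
- stand: Dark steel base, curved as an arc, fixed to the bench; on it the curved aluminium tray, 42 mm wide, rim 52 mm above the bench. Origin: the CENTRE OF THE ARC, at bench height (z = 0), on the hollow side; x points to the middle of the arc, z up. The lid centres lie on a circle of radius 180 mm about it, lid 1 to 6 running counter-clockwise seen from above, 15.5 degrees apart.
- tab (a point): Top of the round end of the flat tab that sticks out from the tray along the path at the lid 1 end only, 46 mm before the centre of lid 1 (the round end, 15 mm radius, reaches 15 mm further). The tab is 30 mm wide, its top 44 mm above the bench.
- tray (a joint): How far the tray has sunk on its spring feet (m): 0 at rest, up to 0.009. It stays at 0 up to a push of about 4 N down, then sinks about 1 mm for each further 1.2 N, and springs back when released. It tells how hard the tray is pressed.
- lid1 (a joint): Opening angle (rad) of lid 1 (next to the tab), centred at -38.75 deg about the stand's origin (from its x towards y): 0 = shut flat, starts 0.35 to 0.65. White plate 36 mm along the path, 38 across, 4 thick; its top is 56 mm above the bench when shut. Hinge across the path, 18 mm before its centre on the tab side; free edge points away from the tab. Stays where left; 1 to 2 N shuts it.
- lid2 (a joint): Opening angle (rad) of lid 2, centred at -23.25 deg about the stand's origin (from its x towards y): 0 = shut flat, starts 0.35 to 0.65. White plate 36 mm along the path, 38 across, 4 thick; its top is 56 mm above the bench when shut. Hinge across the path, 18 mm before its centre on the tab side; free edge points away from the tab. Stays where left; 1 to 2 N shuts it.
- lid3 (a joint): Opening angle (rad) of lid 3, centred at -7.75 deg about the stand's origin (from its x towards y): 0 = shut flat, starts 0.35 to 0.65. White plate 36 mm along the path, 38 across, 4 thick; its top is 56 mm above the bench when shut. Hinge across the path, 18 mm before its centre on the tab side; free edge points away from the tab. Stays where left; 1 to 2 N shuts it.
- lid4 (a joint): Opening angle (rad) of lid 4, centred at +7.75 deg about the stand's origin (from its x towards y): 0 = shut flat, starts 0.35 to 0.65. White plate 36 mm along the path, 38 across, 4 thick; its top is 56 mm above the bench when shut. Hinge across the path, 18 mm before its centre on the tab side; free edge points away from the tab. Stays where left; 1 to 2 N shuts it.
- lid5 (a joint): Opening angle (rad) of lid 5, centred at +23.25 deg about the stand's origin (from its x towards y): 0 = shut flat, starts 0.35 to 0.65. White plate 36 mm along the path, 38 across, 4 thick; its top is 56 mm above the bench when shut. Hinge across the path, 18 mm before its centre on the tab side; free edge points away from the tab. Stays where left; 1 to 2 N shuts it.
- lid6 (a joint): Opening angle (rad) of lid 6 (at the plain end), centred at +38.75 deg about the stand's origin (from its x towards y): 0 = shut flat, starts 0.35 to 0.65. White plate 36 mm along the path, 38 across, 4 thick; its top is 56 mm above the bench when shut. Hinge across the path, 18 mm before its centre on the tab side; free edge points away from the tab. Stays where left; 1 to 2 N shuts it.
- amber_bottle: Bystander: round amber glass bottle with a black cap, 64 mm across, 125 mm high, about 0.3 kg, standing at the plain (lid 6) end. Origin: centre of its underside.
- jar: Bystander: amber glass jar with a black cap, 48 mm across, 60 mm high, 0.12 kg, standing in the hollow of the curve. Origin: centre of its underside.
- beaker: Bystander: open clear glass beaker, 68 mm across, 85 mm high, 0.15 kg, standing past the tab (lid 1) end. Origin: centre of its underside.
- spatula: Bystander: double-ended steel spatula, 175 mm long, 8 to 16 mm wide, 5 mm thick, lying flat on the bench outside the bulge of the curve. Origin: middle of its length, underside.

How it is judged:
By the outcome, as a careful person would: the job done as asked, in the order asked, and still so for the second after the job is handed in, with the robot touching nothing.
It also fails if it takes over 51 s, if anything falls off the work surface, if the arm or the gripper's body presses on something with over 40 N, if the wrist force passes 120 N, or if a joint passes its speed limit or range.

## Working session

There is one attempt and no reset: what is moved stays moved. The work goes in short steps, Python scripts to look and compute and a tool call to move; the robot and the scene stay as the last step left them, time stands still between calls to the robot, and variables do not carry over. Pictures are saved under pics/ and viewed, at most 10 in all, crops included, and the job is handed in when it is done.

Besides the shell and the picture viewer there is one more tool, called after ">>>" by a JSON object that holds its "fn" and its "kwargs". play_rows: Moves the arm, as the interface text tells. Its arguments: {"type":"object","properties":{"commands":{"type":"string"},"grip":{"type":"number"},"grip_force":{"type":"number"}},"required":["commands"]}

```bash
mkdir -p pics; cat > h.py <<'E'
import numpy as np, cv2
from cell import env, cams, models
def cloud(name,depth):
    m=cams.camera_model(name); K=np.array([[m['fx'],0,m['cx']],[0,m['fy'],m['cy']],[0,0,1]])
    v,u=np.mgrid[0:420,0:560]
    p=cv2.undistortPoints(np.stack([u,v],-1).reshape(-1,1,2).astype(np.float64),K,np.array(m['distortion'])).reshape(420,560,2)
    P=np.concatenate([p*depth[...,None],depth[...,None]],-1)
    T=np.array(m['cam_to_world']); W=P@T[:3,:3].T+T[:3,3]; W[depth==0]=np.nan
    return W
E
python3 - <<'E'
from h import *
for n in ('top','side'):
    im,d=cams.grab_frame(n); cv2.imwrite(f'pics/{n}0.png',im[...,::-1]); np.save(f'{n}0.npy',d)
    W=cloud(n,d); np.save(f'{n}W.npy',W)
    print(n,np.array(cams.camera_model(n)['cam_to_world'])[:3,3])
    for l in ('stand','tab','lid1','lid2','lid3','lid4','lid5','lid6','amber_bottle','jar','beaker','spatula'):
        for r in models.outline_of(n,l)[:2]:
            w=W[r['region']]; print(l,round(r['confidence'],2),np.round(r['uv']),np.round(np.nanmedian(w,0),3),r['region'].sum())
s=env.read_state(); print(s['clock'],s['tcp_pos'],s['orientation'],s['ft_force'])
E
```

```text
top [0.45716124 0.02313741 1.06510684]
stand 0.61 [304. 183.] [ 0.612 -0.011  0.051] 3703
tab 0.87 [309. 177.] [ 0.615 -0.013  0.055] 3049
lid1 0.86 [330. 200.] [ 0.574 -0.061  0.062] 290
lid1 0.83 [249. 164.] [0.644 0.11  0.063] 282
lid2 0.86 [330. 200.] [ 0.574 -0.061  0.062] 290
lid2 0.83 [249. 164.] [0.644 0.11  0.063] 282
lid3 0.86 [330. 200.] [ 0.574 -0.061  0.062] 290
lid3 0.83 [249. 164.] [0.644 0.11  0.063] 282
lid4 0.86 [330. 200.] [ 0.574 -0.061  0.062] 290
lid4 0.83 [249. 164.] [0.644 0.11  0.063] 282
lid5 0.86 [330. 200.] [ 0.574 -0.061  0.062] 290
lid5 0.83 [249. 164.] [0.644 0.11  0.063] 282
lid6 0.86 [330. 200.] [ 0.574 -0.061  0.062] 290
lid6 0.83 [249. 164.] [0.644 0.11  0.063] 282
amber_bottle 0.8 [177. 181.] [0.608 0.261 0.086] 923
amber_bottle 0.57 [330. 199.] [ 0.573 -0.061  0.062] 301
jar 0.84 [282. 232.] [0.505 0.047 0.058] 361
beaker 0.86 [380. 288.] [ 0.386 -0.173  0.028] 902
spatula 0.92 [314. 147.] [ 0.691 -0.024  0.003] 320
side [ 0.483783   -0.51853995  0.64483646]
stand 0.8 [308. 248.] [ 0.596 -0.053  0.052] 4271
stand 0.29 [311. 236.] [ 0.607 -0.03   0
[... 430 characters left out ...]
2 -0.086  0.064] 367
lid5 0.91 [310. 237.] [ 0.608 -0.03   0.064] 389
lid5 0.85 [279. 260.] [ 0.532 -0.086  0.064] 367
lid6 0.91 [310. 237.] [ 0.608 -0.03   0.064] 389
lid6 0.85 [279. 260.] [ 0.532 -0.086  0.064] 367
amber_bottle 0.79 [291. 141.] [0.613 0.251 0.066] 1115
jar 0.62 [257. 223.] [0.506 0.033 0.04 ] 690
jar 0.45 [307. 245.] [ 0.595 -0.051  0.058] 3182
beaker 0.97 [200. 309.] [ 0.388 -0.154  0.054] 1820
spatula 0.86 [348. 258.] [ 0.684 -0.051  0.005] 314
1.3 [0.22563862 0.50159162 0.23744303] [[-9.11949533e-01  4.10302387e-01 -7.93208336e-07]
 [ 4.10302387e-01  9.11949533e-01 -1.75022764e-05]
 [-6.45785982e-06 -1.62866481e-05 -1.00000000e+00]] [-0.51838358 -0.13752367  1.02966385]
```

```bash
cat > v.py <<'E'
from h import *
a=cv2.imread('pics/top0.png')[100:310,140:420]; b=cv2.imread('pics/side0.png')[100:350,150:430]
f=lambda i:cv2.resize(i,None,fx=1.42,fy=2*.71,interpolation=cv2.INTER_CUBIC)
a,b=f(a),f(b); h=max(a.shape[0],b.shape[0]); o=np.zeros((h,a.shape[1]+b.shape[1],3),np.uint8); o[:a.shape[0],:a.shape[1]]=a;o[:b.shape[0],a.shape[1]:]=b
cv2.imwrite('pics/v1.png',o)
from scipy.optimize import least_squares
for n in ('top','side'):
    W=np.load(f'{n}W.npy'); im=cv2.imread(f'pics/{n}0.png').astype(int)
    z=W[...,2]; box=(W[...,0]>.38)&(W[...,0]<.75)&(W[...,1]>-.22)&(W[...,1]<.23)&(z>.046)&(z<.09)
    m=box&(im.min(-1)>165)&(im.max(-1)-im.min(-1)<35)
    nl,lab,st,c=cv2.connectedComponentsWithStats(m.astype(np.uint8))
    for i in range(1,nl):
        if st[i,4]>25:
            w=W[lab==i]; print(n,st[i,4],np.round(c[i]),np.round(w.mean(0),4),np.round(np.percentile(w[:,2],[2,98]),3))
E
python3 v.py
```

```text
top 27 [337. 208.] [ 0.5535 -0.0746  0.0494] [0.046 0.053]
side 255 [321. 216.] [0.6331 0.016  0.0636] [0.056 0.071]
```

View pics/v1.png

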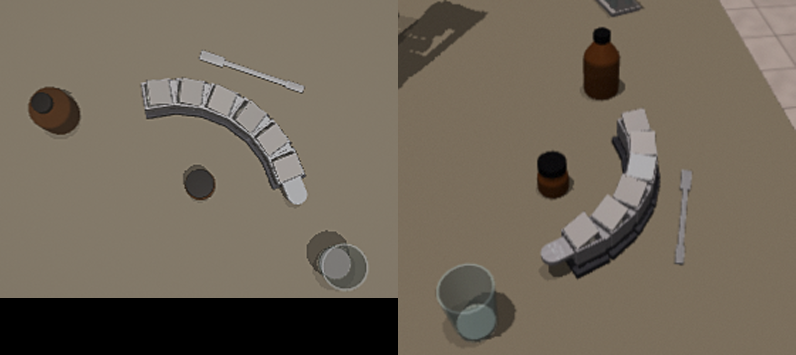

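```bash
cat > fit.py <<'E'
from h import *
from scipy.optimize import least_squares
A=np.radians(-38.75+15.5*np.arange(6))
for n in ('top','side'):
    cams.grab_frame(n); W=np.load(f'{n}W.npy'); L=[]; R=[]
    for r in models.outline_of(n,'lid1'):
        w=W[r['region']]; w=w[np.isfinite(w).all(1)]; w=w[(w[:,2]>.045)&(w[:,2]<.085)]
        if r['region'].sum()<600 and len(w)>50: L.append(np.r_[np.median(w,0),np.percentile(w[:,2],[3,97]),r['confidence'],len(w)]); R.append(w)
    L=np.array(L); o=np.argsort(L[:,1]); L=L[o]; R=[R[i] for i in o]; print(n); print(L.round(3))
    if len(L)==6:
        f=lambda p:(np.c_[p[0]+.18*np.cos(A+p[2]),p[1]+.18*np.sin(A+p[2])]-L[:,:2]).ravel()
        s=least_squares(f,[.5,.05,.5],loss='soft_l1',f_scale=.003); print(s.x.round(4),(s.fun.reshape(6,2)*1e3).round(1).tolist())
        p=s.x
        for i,w in enumerate(R):
            a=A[i]+p[2]; d=w[:,:2]-p[:2]; t=-d[:,0]*np.sin(a)+d[:,1]*np.cos(a); rr=d@[np.cos(a),np.sin(a)]
            k=np.linalg.lstsq(np.c_[t,np.ones_like(t)],w[:,2],rcond=None)[0]
            print(i+1,'angle',np.arctan(k[0]).round(2),'z0',k[1].round(4),'t',np.percentile(t,[2,98]).round(4),'r',np.percentile(rr,[2,98]).round(4))
        z=W[...,2]; d=W[...,:2]-p[:2]; r=np.hypot(*np.moveaxis(d,-1,0)); a=np.degrees((np.arctan2(d[...,1],d[...,0])-p[2]+np.pi)%(2*np.pi)-np.pi)
        m=(z>.036)&(z<.05)&(abs(r-.18)<.04)&(a<-46)&(a>-65); print('tab',m.sum(),np.percentile(r[m],[2,50,98]).round(4),np.percentile(a[m],[2,98]).round(1),np.median(z[m]))
        m=(z>.046)&(z<.08)&(abs(r-.18)<.035)&(abs(a)<44); print('tray',np.percentile(r[m],[1,5,50,95,99]).round(4))
print(env.read_state()['clock'])
E
python3 fit.py
```

```text
top
[[ 5.31e-01 -8.60e-02  6.20e-02  5.20e-02  7.10e-02  6.70e-01  2.74e+02]
 [ 5.74e-01 -6.10e-02  6.30e-02  5.20e-02  7.20e-02  8.10e-01  2.85e+02]
 [ 6.07e-01 -2.80e-02  6.40e-02  5.30e-02  7.50e-02  5.80e-01  2.58e+02]
 [ 6.32e-01  1.50e-02  6.20e-02  5.20e-02  7.00e-02  5.60e-01  2.83e+02]
 [ 6.43e-01  6.30e-02  6.40e-02  5.50e-02  7.20e-02  8.20e-01  2.36e+02]
 [ 6.44e-01  1.10e-01  6.30e-02  5.30e-02  7.30e-02  7.80e-01  2.82e+02]]
[ 0.4651  0.0823 -0.5192] [[-0.3, 0.4], [-0.2, -0.4], [0.7, 0.7], [-0.1, -0.5], [0.9, -0.6], [-0.9, 0.5]]
1 angle 0.47 z0 0.0619 t [-0.016   0.0166] r [0.1633 0.1978]
2 angle 0.52 z0 0.0624 t [-0.0159  0.0165] r [0.1616 0.1981]
3 angle 0.62 z0 0.0652 t [-0.0162  0.0138] r [0.1622 0.1981]
4 angle 0.46 z0 0.0616 t [-0.0164  0.0169] r [0.1628 0.1981]
5 angle 0.55 z0 0.0636 t [-0.0146  0.0141] r [0.1625 0.1971]
6 angle 0.52 z0 0.0633 t [-0.0167  0.0152] r [0.1619 0.199 ]
tab 200 [0.1693 0.1846 0.1986] [-55.9 -46.2] 0.04221282110545321
tray [0.1598 0.1613 0.1795 0.1986 0.2013]
side
[[ 5.32e-01 -8.60e-02  6.40e-02  5.50e-02  7.20e-02  7.20e-01  3.66e+02]
 [ 5.74e-01 -6.20e-02  6.40e-02  5.60e-02  7.30e-02  7.60e-01  3.18e+02]
 [ 6.07e-01 -3.00e-02  6.50e-02  5.40e-02  7.50e-02  5.90e-01  3.43e+02]
 [ 6.34e-01  1.50e-02  6.30e-02  5.40e-02  7.10e-02  8.20e-01  3.33e+02]
 [ 6.46e-01  6.00e-02  6.40e-02  5.50e-02  7.30e-02  8.00e-01  3.11e+02]]
1.5
```

```bash
cat > plan.py <<'E'
import numpy as np
C=np.array([.4651,.0823]); TH=-.498
def arc(lid,s,h):
    a=TH+np.radians(-38.75+15.5*(lid-1))+s/180
    return [C[0]+.18*np.cos(a),C[1]+.18*np.sin(a),.056+.019+h/1e3,np.degrees(a)]
def emit(cur,calls):   # calls: list of lists of [x,y,z,yaw]
    cur=np.array(cur,float)
    for c in calls:
        y=np.radians(cur[3]); X=np.array([-np.sin(y),np.cos(y)]); Y=np.array([np.cos(y),np.sin(y)]); o=[]
        for w in c:
            d=np.array(w[:2])-cur[:2]; r=[d@X,d@Y,cur[2]-w[2],cur[3]-w[3]]
            r=[round(v,4) for v in r[:3]]+[round(r[3],1)]; o.append(' '.join(f'{v:g}' for v in r))
        print('; '.join(o)); cur[:2]+=r[0]*X+r[1]*Y; cur[2]-=r[2]; cur[3]-=r[3]
    print('end',cur.round(5).tolist()); return cur
E
python3 - <<'E'
from plan import *
s=np.array([.22564,.50159,.23744,np.degrees(np.arctan2(.91195,.41030))])
e=np.array(arc(1,-46,0)); e[2]=.2; print(e)
w=[list(s+(e-s)*min(1,k/23)) for k in range(1,26)]
c=emit(s,[w[i:i+5] for i in range(0,25,5)])
dn=[e.copy() for _ in range(5)]
for i,z in enumerate([.175,.145,.115,.09,.075]): dn[i][2]=z
c=emit(c,[dn])
calls=[[arc(1,*p) for p in [(-46,-1),(-46,-1),(-41,1),(-35,4),(-29,6)]],[arc(1,*p) for p in [(-23,7),(-18,7),(-13,7),(-8,5),(-5.5,4)]],
 [arc(1,*p) for p in [(-2,2.6),(2,1),(7,0),(11,-.4),(13,-.4)]]]
emit(c,calls)
E
```

```text
[  0.49038274  -0.09591555   0.2        -81.92555296]
-0.0212 -0.019 0.0016 6.4; -0.0423 -0.0379 0.0033 12.8; -0.0635 -0.0569 0.0049 19.3; -0.0846 -0.0759 0.0065 25.7; -0.1058 -0.0948 0.0081 32.1
-0.028 -0.0049 0.0017 6.4; -0.056 -0.0097 0.0033 12.9; -0.084 -0.0145 0.0049 19.3; -0.112 -0.0194 0.0066 25.7; -0.14 -0.0242 0.0082 32.1
-0.0263 0.0108 0.0016 6.4; -0.0526 0.0216 0.0032 12.9; -0.0789 0.0324 0.0049 19.3; -0.1051 0.0432 0.0065 25.7; -0.1314 0.054 0.0081 32.1
-0.0166 0.0231 0.0016 6.4; -0.0331 0.0462 0.0033 12.9; -0.0496 0.0693 0.0049 19.3; -0.0662 0.0924 0.0065 25.7; -0.0827 0.1155 0.0082 32.1
-0.0017 0.0284 0.0016 6.5; -0.0034 0.0568 0.0032 12.9; -0.0051 0.0851 0.0048 19.3; -0.0051 0.0851 0.0048 19.3; -0.0051 0.0851 0.0048 19.3
end [0.49041, -0.09588, 0.20004, -81.9237]
-0 0 0.025 0; -0 0 0.055 0; -0 0 0.085 0; -0 0 0.11 0; -0 0 0.125 0
end [0.49041, -0.09588, 0.07504, -81.9237]
-0 0 0.001 0; -0 0 0.001 0; 0.005 -0 -0.001 -1.6; 0.011 -0.0003 -0.004 -3.5; 0.0169 -0.0008 -0.006 -5.4
0.006 -0.0001 -0.001 -1.9; 0.011 -0.0003 -0.001 -3.5; 0.016 -0.0007 -0.001 -5.1; 0.021 -0.0012 0.001 -6.7; 0.0235 -0.0015 0.002 -7.5
0.0035 -0 0.0014 -1.1; 0.0075 -0.0002 0.003 -2.4; 0.0125 -0.0004 0.004 -4; 0.0165 -0.0008 0.0044 -5.2; 0.0184 -0.0009 0.0044 -5.9
end [0.54639, -0.07835, 0.07464, -63.1237]
```

>>> {"fn": "play_rows", "kwargs": {"commands": "-0.0212 -0.019 0.0016 6.4; -0.0423 -0.0379 0.0033 12.8; -0.0635 -0.0569 0.0049 19.3; -0.0846 -0.0759 0.0065 25.7; -0.1058 -0.0948 0.0081 32.1", "grip": 0, "grip_force": 20}}

```text
clock: 1.92
tcp_pos: [0.2834, 0.3706, 0.2293]
orientation: [[-0.55, 0.835, 0.0], [0.835, 0.55, 0.0], [-0.0, 0.0, -1.0]]
ft_force: [0.2, -0.6, -0.4]
finger_gap: 0.694
finger_force: 0.0
```

>>> {"fn": "play_rows", "kwargs": {"commands": "-0.028 -0.0049 0.0017 6.4; -0.056 -0.0097 0.0033 12.9; -0.084 -0.0145 0.0049 19.3; -0.112 -0.0194 0.0066 25.7; -0.14 -0.0242 0.0082 32.1"}}

```text
clock: 2.33
tcp_pos: [0.3411, 0.2406, 0.2213]
orientation: [[-0.022, 1.0, 0.001], [1.0, 0.022, 0.0], [0.0, 0.001, -1.0]]
ft_force: [1.2, 0.3, -0.1]
finger_gap: 0.334
finger_force: 0.0
```

>>> {"fn": "play_rows", "kwargs": {"commands": "-0.0263 0.0108 0.0016 6.4; -0.0526 0.0216 0.0032 12.9; -0.0789 0.0324 0.0049 19.3; -0.1051 0.0432 0.0065 25.7; -0.1314 0.054 0.0081 32.1"}}

```text
clock: 2.75
tcp_pos: [0.3987, 0.1106, 0.2132]
orientation: [[0.513, 0.859, 0.001], [0.859, -0.513, 0.0], [0.0, 0.001, -1.0]]
ft_force: [1.3, 0.4, 0.1]
finger_gap: 0.013
finger_force: 0.0
```

>>> {"fn": "play_rows", "kwargs": {"commands": "-0.0166 0.0231 0.0016 6.4; -0.0331 0.0462 0.0033 12.9; -0.0496 0.0693 0.0049 19.3; -0.0662 0.0924 0.0065 25.7; -0.0827 0.1155 0.0082 32.1"}}

```text
clock: 3.17
tcp_pos: [0.4562, -0.0194, 0.205]
orientation: [[0.891, 0.455, 0.0], [0.455, -0.891, -0.0], [0.0, 0.0, -1.0]]
ft_force: [0.9, -0.6, -0.6]
finger_gap: 0.006
finger_force: 0.0
```

>>> {"fn": "play_rows", "kwargs": {"commands": "-0.0017 0.0284 0.0016 6.5; -0.0034 0.0568 0.0032 12.9; -0.0051 0.0851 0.0048 19.3; -0.0051 0.0851 0.0048 19.3; -0.0051 0.0851 0.0048 19.3"}}

```text
clock: 3.58
tcp_pos: [0.4906, -0.0971, 0.1997]
orientation: [[0.99, 0.139, -0.001], [0.139, -0.99, 0.0], [-0.0, -0.0, -1.0]]
ft_force: [0.3, 0.5, 0.4]
finger_gap: 0.008
finger_force: 0.0
```

>>> {"fn": "play_rows", "kwargs": {"commands": "0 0 0.025 0; 0 0 0.055 0; 0 0 0.085 0; 0 0 0.11 0; 0 0 0.125 0"}}

```text
clock: 4.0
tcp_pos: [0.4883, -0.0939, 0.0727]
orientation: [[0.99, 0.143, -0.004], [0.143, -0.99, 0.002], [-0.003, -0.002, -1.0]]
ft_force: [-1.0, 0.9, 0.1]
finger_gap: 0.007
finger_force: 0.0
```

```bash
python3 - <<'E'
from h import *
im,_=cams.grab_frame('side'); cv2.imwrite('pics/s2.png',cv2.resize(im[150:350,190:400,::-1],None,fx=3,fy=3)[:600])
s=env.read_state(); print(s['clock'],s['tcp_pos'],s['ft_force'])
E
```

```text
4.05 [ 0.48718545 -0.09346231  0.07091359] [-0.96315528  1.11933493 -1.2631249 ]
```

View pics/s2.png

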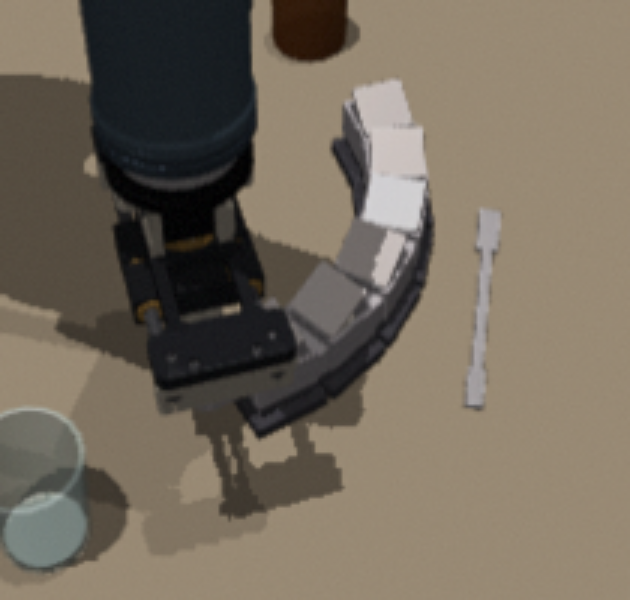

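The gripper (around 215,360 in the crop) stands over the tab end, hiding it; the beaker and lids are untouched. There is an overshoot of a few mm, so I let the arm settle.

>>> {"fn": "play_rows", "kwargs": {"commands": "0 0 0.001 0; 0 0 0.001 0; 0 0 0.001 0"}}

```text
clock: 4.3
tcp_pos: [0.4913, -0.0958, 0.0755]
orientation: [[0.99, 0.142, 0.002], [0.142, -0.99, -0.001], [0.002, 0.001, -1.0]]
ft_force: [0.1, -0.6, -0.2]
finger_gap: 0.006
finger_force: 0.0
```

>>> {"fn": "play_rows", "kwargs": {"commands": "0 0 0 0; 0 0 0 0; 0 0 0 0"}}

```text
clock: 4.55
tcp_pos: [0.4909, -0.0961, 0.0749]
orientation: [[0.99, 0.141, 0.002], [0.141, -0.99, -0.001], [0.001, 0.001, -1.0]]
ft_force: [-0.3, 0.0, -0.2]
finger_gap: 0.005
finger_force: 0.0
```

```bash
cat >> plan.py <<'E'
A=[(-33,1),(-31,2.5),(-29,4),(-26.5,5.5),(-24,6.5)]
B=[(-21.5,7),(-19,7),(-16.5,7),(-14,6.8),(-12,6.2)]
Cc=[(-9.5,5.3),(-7,4.3),(-4.5,3.3),(-2,2.4),(.5,1.6)]
D=[(3,.9),(5.5,.4),(8,0),(10.5,-.3),(12.5,-.4)]
E=[(13,-.4)]*3
def lid(cur,n,segs,dz=0):
    return emit(cur,[[arc(n,s,h+dz) for s,h in g] for g in segs])
E
python3 - <<'E'
from plan import *
A0=[(-43,0),(-39,1.5),(-34,3.5),(-29,5.5),(-25,6.5)]
lid([.49041,-.09588,.07404,-81.9237],1,[A0,B,Cc,D,E])
E
```

```text
0.003 0 -0.001 -1; 0.007 -0.0001 -0.0025 -2.2; 0.012 -0.0004 -0.0045 -3.8; 0.0169 -0.0008 -0.0065 -5.4; 0.0209 -0.0012 -0.0075 -6.7
0.0035 -0 -0.0005 -1.1; 0.006 -0.0001 -0.0005 -1.9; 0.0085 -0.0002 -0.0005 -2.7; 0.011 -0.0003 -0.0003 -3.5; 0.013 -0.0005 0.0003 -4.1
0.0025 0 0.0009 -0.8; 0.005 -0 0.0019 -1.6; 0.0075 -0.0001 0.0029 -2.4; 0.01 -0.0002 0.0038 -3.2; 0.0125 -0.0004 0.0046 -4
0.0025 -0 0.0007 -0.8; 0.005 -0.0001 0.0012 -1.6; 0.0075 -0.0001 0.0016 -2.4; 0.01 -0.0003 0.0019 -3.2; 0.012 -0.0004 0.002 -3.8
0.0005 0 0 -0.2; 0.0005 0 0 -0.2; 0.0005 0 0 -0.2
end [0.54642, -0.07828, 0.07464, -63.1237]
```

>>> {"fn": "play_rows", "kwargs": {"commands": "0.003 0 -0.001 -1; 0.007 -0.0001 -0.0025 -2.2; 0.012 -0.0004 -0.0045 -3.8; 0.0169 -0.0008 -0.0065 -5.4; 0.0209 -0.0012 -0.0075 -6.7"}}

```text
clock: 4.97
tcp_pos: [0.5119, -0.0918, 0.082]
orientation: [[0.966, 0.258, 0.001], [0.258, -0.966, -0.0], [0.001, 0.0, -1.0]]
ft_force: [-0.2, -0.4, -0.6]
finger_gap: 0.002
finger_force: 0.0
```

>>> {"fn": "play_rows", "kwargs": {"commands": "0.0035 0 -0.0005 -1.1; 0.006 -0.0001 -0.0005 -1.9; 0.0085 -0.0002 -0.0005 -2.7; 0.011 -0.0003 -0.0003 -3.5; 0.013 -0.0005 0.0003 -4.1"}}

```text
clock: 5.38
tcp_pos: [0.5234, -0.0879, 0.0811]
orientation: [[0.946, 0.325, -0.0], [0.325, -0.946, -0.0], [-0.0, -0.0, -1.0]]
ft_force: [-0.0, 0.3, 1.0]
finger_gap: 0.007
finger_force: 0.3
```

>>> {"fn": "play_rows", "kwargs": {"commands": "0.0025 0 0.0009 -0.8; 0.005 0 0.0019 -1.6; 0.0075 -0.0001 0.0029 -2.4; 0.01 -0.0002 0.0038 -3.2; 0.0125 -0.0004 0.0046 -4"}}

```text
clock: 5.8
tcp_pos: [0.5353, -0.0835, 0.0765]
orientation: [[0.921, 0.39, 0.0], [0.39, -0.921, 0.0], [0.0, -0.0, -1.0]]
ft_force: [-0.2, -0.3, 1.0]
finger_gap: 0.007
finger_force: 0.2
```

>>> {"fn": "play_rows", "kwargs": {"commands": "0.0025 0 0.0007 -0.8; 0.005 -0.0001 0.0012 -1.6; 0.0075 -0.0001 0.0016 -2.4; 0.01 -0.0003 0.0019 -3.2; 0.012 -0.0004 0.002 -3.8"}}

```text
clock: 6.22
tcp_pos: [0.5459, -0.0786, 0.0749]
orientation: [[0.893, 0.45, -0.001], [0.45, -0.893, -0.0], [-0.001, 0.0, -1.0]]
ft_force: [-2.6, -1.4, 3.9]
finger_gap: 0.003
finger_force: 2.2
```

>>> {"fn": "play_rows", "kwargs": {"commands": "0.0005 0 0 -0.2; 0.0005 0 0 -0.2; 0.0005 0 0 -0.2"}}

```text
clock: 6.47
tcp_pos: [0.5465, -0.0783, 0.0749]
orientation: [[0.892, 0.452, 0.0], [0.452, -0.892, -0.0], [0.0, 0.0, -1.0]]
ft_force: [-2.6, -1.5, 4.8]
finger_gap: 0.005
finger_force: 2.2
```

```bash
python3 - <<'E'
from h import *
im,_=cams.grab_frame('side'); cv2.imwrite('pics/s3.png',cv2.resize(im[150:350,190:400,::-1],None,fx=3,fy=3)[:600])
s=env.read_state(); print(s['clock'],s['tcp_pos'],s['ft_force'])
E
```

```text
6.5167 [ 0.54658608 -0.07836403  0.07488578] [-2.0818808  -1.47886742  4.22143318]
```

View pics/s3.png

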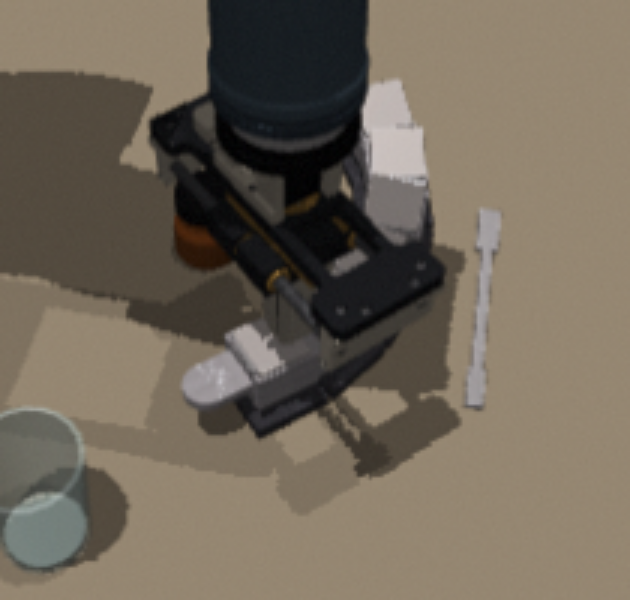

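Lid 1 (crop ~255,350) lies flat behind the fingers, with the push at about 4.5 N; I go slightly lighter for the others.

```bash
python3 - <<'E'
from plan import *
D=[(3,.9),(5.5,.4),(8,0),(10.5,-.2),(12.5,-.2)];E=[(13,-.2)]*2
c=[.54642,-.07828,.07464,-63.1237]
for n in range(2,7): c=lid(c,n,[A,B,Cc,D,E])
E
```

```text
0.0027 -0 -0.0014 -0.8; 0.0047 -0.0001 -0.0029 -1.5; 0.0067 -0.0001 -0.0044 -2.1; 0.0092 -0.0002 -0.0059 -2.9; 0.0117 -0.0004 -0.0069 -3.7
0.0025 0 -0.0005 -0.8; 0.005 -0 -0.0005 -1.6; 0.0075 -0.0001 -0.0005 -2.4; 0.01 -0.0003 -0.0003 -3.2; 0.012 -0.0004 0.0003 -3.8
0.0025 0 0.0009 -0.8; 0.005 -0 0.0019 -1.6; 0.0075 -0.0001 0.0029 -2.4; 0.01 -0.0003 0.0038 -3.2; 0.0125 -0.0004 0.0046 -4
0.0025 -0 0.0007 -0.8; 0.005 -0.0001 0.0012 -1.6; 0.0075 -0.0002 0.0016 -2.4; 0.0099 -0.0003 0.0018 -3.2; 0.0119 -0.0004 0.0018 -3.8
0.0005 -0 0 -0.2; 0.0005 -0 0 -0.2
end [0.58635, -0.05076, 0.07484, -47.6237]
0.0027 -0 -0.0012 -0.8; 0.0047 -0.0001 -0.0027 -1.5; 0.0067 -0.0001 -0.0042 -2.1; 0.0092 -0.0002 -0.0057 -2.9; 0.0117 -0.0004 -0.0067 -3.7
0.0025 -0 -0.0005 -0.8; 0.005 -0.0001 -0.0005 -1.6; 0.0075 -0.0001 -0.0005 -2.4; 0.01 -0.0003 -0.0003 -3.2; 0.012 -0.0004 0.0003 -3.8
0.0025 -0 0.0009 -0.8; 0.005 -0.0001 0.0019 -1.6; 0.0075 -0.0001 0.0029 -2.4; 0.01 -0.0003 0.0038 -3.2; 0.0125 -0.0004 0.0046 -4
0.0025 -0 0.0007 -0.8; 0.005 -0.0001 0.0012 -1.6; 0.0075 -0.0002 0.0016 -2.4; 0.01 -0.0003 0.0018
[... 1235 characters left out ...]
12 -0.0004 0.0018 -3.8
0.0005 0 0 -0.2; 0.0005 0 0 -0.2
end [0.64502, 0.07868, 0.07484, -1.1237]
0.0027 0 -0.0012 -0.8; 0.0047 -0 -0.0027 -1.5; 0.0067 -0.0001 -0.0042 -2.1; 0.0092 -0.0002 -0.0057 -2.9; 0.0117 -0.0003 -0.0067 -3.7
0.0025 -0.0001 -0.0005 -0.8; 0.005 -0.0001 -0.0005 -1.6; 0.0075 -0.0002 -0.0005 -2.4; 0.01 -0.0003 -0.0003 -3.2; 0.012 -0.0004 0.0003 -3.8
0.0025 -0.0001 0.0009 -0.8; 0.005 -0.0001 0.0019 -1.6; 0.0075 -0.0002 0.0029 -2.4; 0.01 -0.0003 0.0038 -3.2; 0.0125 -0.0005 0.0046 -4
0.0025 0 0.0007 -0.8; 0.005 -0 0.0012 -1.6; 0.0075 -0.0001 0.0016 -2.4; 0.01 -0.0002 0.0018 -3.2; 0.012 -0.0004 0.0018 -3.8
0.0005 0 0 -0.2; 0.0005 0 0 -0.2
end [0.63945, 0.12693, 0.07484, 14.3763]
```

>>> {"fn": "play_rows", "kwargs": {"commands": "0.0027 0 -0.0014 -0.8; 0.0047 -0.0001 -0.0029 -1.5; 0.0067 -0.0001 -0.0044 -2.1; 0.0092 -0.0002 -0.0059 -2.9; 0.0117 -0.0004 -0.0069 -3.7"}}

```text
clock: 6.93
tcp_pos: [0.5571, -0.0724, 0.0816]
orientation: [[0.86, 0.51, 0.0], [0.51, -0.86, 0.0], [0.0, 0.0, -1.0]]
ft_force: [0.6, 0.0, 0.1]
finger_gap: 0.002
finger_force: 0.0
```

>>> {"fn": "play_rows", "kwargs": {"commands": "0.0025 0 -0.0005 -0.8; 0.005 0 -0.0005 -1.6; 0.0075 -0.0001 -0.0005 -2.4; 0.01 -0.0003 -0.0003 -3.2; 0.012 -0.0004 0.0003 -3.8"}}

```text
clock: 7.35
tcp_pos: [0.5669, -0.0661, 0.0812]
orientation: [[0.825, 0.566, -0.0], [0.566, -0.825, -0.0], [-0.0, -0.0, -1.0]]
ft_force: [-0.7, -0.8, 0.7]
finger_gap: 0.008
finger_force: 0.3
```

>>> {"fn": "play_rows", "kwargs": {"commands": "0.0025 0 0.0009 -0.8; 0.005 0 0.0019 -1.6; 0.0075 -0.0001 0.0029 -2.4; 0.01 -0.0003 0.0038 -3.2; 0.0125 -0.0004 0.0046 -4"}}

```text
clock: 7.77
tcp_pos: [0.5771, -0.0586, 0.0765]
orientation: [[0.783, 0.622, -0.0], [0.622, -0.783, 0.0], [-0.0, -0.0, -1.0]]
ft_force: [-0.2, 0.4, -0.6]
finger_gap: 0.004
finger_force: 0.2
```

>>> {"fn": "play_rows", "kwargs": {"commands": "0.0025 0 0.0007 -0.8; 0.005 -0.0001 0.0012 -1.6; 0.0075 -0.0002 0.0016 -2.4; 0.0099 -0.0003 0.0018 -3.2; 0.0119 -0.0004 0.0018 -3.8"}}

```text
clock: 8.18
tcp_pos: [0.5862, -0.0511, 0.0751]
orientation: [[0.74, 0.672, 0.0], [0.672, -0.74, -0.0], [-0.0, 0.0, -1.0]]
ft_force: [-0.8, -1.0, 1.5]
finger_gap: 0.004
finger_force: 1.1
```

>>> {"fn": "play_rows", "kwargs": {"commands": "0.0005 0 0 -0.2; 0.0005 0 0 -0.2"}}

```text
clock: 8.35
tcp_pos: [0.5867, -0.0507, 0.0751]
orientation: [[0.738, 0.674, 0.001], [0.674, -0.738, -0.0], [0.0, 0.0, -1.0]]
ft_force: [-0.5, -0.3, 3.3]
finger_gap: 0.008
finger_force: 1.3
```

>>> {"fn": "play_rows", "kwargs": {"commands": "0 0 0.0001 0; 0 0 0.0002 0; 0 0 0.0002 0"}}

```text
clock: 8.6
tcp_pos: [0.5867, -0.0507, 0.075]
orientation: [[0.739, 0.674, 0.001], [0.674, -0.739, 0.0], [0.001, 0.001, -1.0]]
ft_force: [0.2, 0.5, 4.9]
finger_gap: 0.005
finger_force: 2.1
```

```bash
python3 - <<'E'
from plan import *
D=[(3,.9),(5.5,.4),(8,0),(10.5,-.4),(12.5,-.4)];E=[(13,-.4)]*2
c=[.58635,-.05076,.07464,-47.6237]
for n in range(3,5): c=lid(c,n,[A,B,Cc,D,E])
E
```

```text
0.0027 -0 -0.0014 -0.8; 0.0047 -0.0001 -0.0029 -1.5; 0.0067 -0.0001 -0.0044 -2.1; 0.0092 -0.0002 -0.0059 -2.9; 0.0117 -0.0004 -0.0069 -3.7
0.0025 -0 -0.0005 -0.8; 0.005 -0.0001 -0.0005 -1.6; 0.0075 -0.0001 -0.0005 -2.4; 0.01 -0.0003 -0.0003 -3.2; 0.012 -0.0004 0.0003 -3.8
0.0025 -0 0.0009 -0.8; 0.005 -0.0001 0.0019 -1.6; 0.0075 -0.0001 0.0029 -2.4; 0.01 -0.0003 0.0038 -3.2; 0.0125 -0.0004 0.0046 -4
0.0025 -0 0.0007 -0.8; 0.005 -0.0001 0.0012 -1.6; 0.0075 -0.0002 0.0016 -2.4; 0.01 -0.0003 0.002 -3.2; 0.012 -0.0004 0.002 -3.8
0.0005 -0 0 -0.2; 0.0005 -0 0 -0.2
end [0.61753, -0.01349, 0.07464, -32.1237]
0.0027 -0 -0.0014 -0.8; 0.0047 -0.0001 -0.0029 -1.5; 0.0067 -0.0002 -0.0044 -2.1; 0.0092 -0.0003 -0.0059 -2.9; 0.0117 -0.0004 -0.0069 -3.7
0.0025 -0 -0.0005 -0.8; 0.005 -0.0001 -0.0005 -1.6; 0.0075 -0.0002 -0.0005 -2.4; 0.01 -0.0003 -0.0003 -3.2; 0.012 -0.0004 0.0003 -3.8
0.0025 -0 0.0009 -0.8; 0.005 -0.0001 0.0019 -1.6; 0.0075 -0.0002 0.0029 -2.4; 0.01 -0.0003 0.0038 -3.2; 0.0125 -0.0004 0.0046 -4
0.0025 -0.0001 0.0007 -0.8; 0.005 -0.0001 0.0012 -1.6; 0.0075 -0.0002 0.0016 -2.4; 0.01 -0.0003 0.002 -3.2; 0.012 -0.0004 0.002 -3.8
0.0005 -0 0 -0.2; 0.0005 -0 0 -0.2
end [0.63761, 0.03075, 0.07464, -16.6237]
```

>>> {"fn": "play_rows", "kwargs": {"commands": "0.0027 0 -0.0014 -0.8; 0.0047 -0.0001 -0.0029 -1.5; 0.0067 -0.0001 -0.0044 -2.1; 0.0092 -0.0002 -0.0059 -2.9; 0.0117 -0.0004 -0.0069 -3.7"}}

```text
clock: 9.02
tcp_pos: [0.5949, -0.0423, 0.0816]
orientation: [[0.693, 0.721, -0.0], [0.721, -0.693, 0.0], [-0.0, -0.0, -1.0]]
ft_force: [-0.5, 0.9, -0.1]
finger_gap: 0.002
finger_force: 0.0
```

>>> {"fn": "play_rows", "kwargs": {"commands": "0.0025 0 -0.0005 -0.8; 0.005 -0.0001 -0.0005 -1.6; 0.0075 -0.0001 -0.0005 -2.4; 0.01 -0.0003 -0.0003 -3.2; 0.012 -0.0004 0.0003 -3.8"}}

```text
clock: 9.43
tcp_pos: [0.6029, -0.0335, 0.0812]
orientation: [[0.643, 0.766, -0.0], [0.766, -0.643, -0.0], [-0.0, -0.0, -1.0]]
ft_force: [-0.3, 0.1, 0.5]
finger_gap: 0.006
finger_force: 0.3
```

>>> {"fn": "play_rows", "kwargs": {"commands": "0.0025 0 0.0009 -0.8; 0.005 -0.0001 0.0019 -1.6; 0.0075 -0.0001 0.0029 -2.4; 0.01 -0.0003 0.0038 -3.2; 0.0125 -0.0004 0.0046 -4"}}

```text
clock: 9.85
tcp_pos: [0.6106, -0.0236, 0.0765]
orientation: [[0.588, 0.809, -0.0], [0.809, -0.588, 0.0], [0.0, -0.0, -1.0]]
ft_force: [-1.2, -0.5, 0.4]
finger_gap: 0.006
finger_force: 0.2
```

>>> {"fn": "play_rows", "kwargs": {"commands": "0.0025 0 0.0007 -0.8; 0.005 -0.0001 0.0012 -1.6; 0.0075 -0.0002 0.0016 -2.4; 0.01 -0.0003 0.002 -3.2; 0.012 -0.0004 0.002 -3.8"}}

```text
clock: 10.27
tcp_pos: [0.6175, -0.0142, 0.075]
orientation: [[0.534, 0.846, 0.0], [0.846, -0.534, -0.001], [-0.0, 0.001, -1.0]]
ft_force: [-0.7, -2.6, 2.7]
finger_gap: 0.003
finger_force: 1.4
```

>>> {"fn": "play_rows", "kwargs": {"commands": "0.0005 0 0 -0.2; 0.0005 0 0 -0.2"}}

```text
clock: 10.43
tcp_pos: [0.6179, -0.0135, 0.075]
orientation: [[0.531, 0.847, 0.001], [0.847, -0.531, -0.0], [0.0, 0.001, -1.0]]
ft_force: [-0.8, -0.7, 3.0]
finger_gap: 0.003
finger_force: 2.0
```

>>> {"fn": "play_rows", "kwargs": {"commands": "0.0027 0 -0.0014 -0.8; 0.0047 -0.0001 -0.0029 -1.5; 0.0067 -0.0002 -0.0044 -2.1; 0.0092 -0.0003 -0.0059 -2.9; 0.0117 -0.0004 -0.0069 -3.7"}}

```text
clock: 10.85
tcp_pos: [0.6235, -0.003, 0.0816]
orientation: [[0.475, 0.88, -0.0], [0.88, -0.475, 0.0], [0.0, -0.0, -1.0]]
ft_force: [-0.4, -0.3, 0.1]
finger_gap: 0.004
finger_force: 0.0
```

>>> {"fn": "play_rows", "kwargs": {"commands": "0.0025 0 -0.0005 -0.8; 0.005 -0.0001 -0.0005 -1.6; 0.0075 -0.0002 -0.0005 -2.4; 0.01 -0.0003 -0.0003 -3.2; 0.012 -0.0004 0.0003 -3.8"}}

```text
clock: 11.27
tcp_pos: [0.6289, 0.0075, 0.0812]
orientation: [[0.415, 0.91, -0.0], [0.91, -0.415, -0.0], [-0.0, 0.0, -1.0]]
ft_force: [0.7, -0.6, 0.4]
finger_gap: 0.004
finger_force: 0.3
```

>>> {"fn": "play_rows", "kwargs": {"commands": "0.0025 0 0.0009 -0.8; 0.005 -0.0001 0.0019 -1.6; 0.0075 -0.0002 0.0029 -2.4; 0.01 -0.0003 0.0038 -3.2; 0.0125 -0.0004 0.0046 -4"}}

```text
clock: 11.68
tcp_pos: [0.6337, 0.0192, 0.0765]
orientation: [[0.351, 0.936, -0.0], [0.936, -0.351, 0.0], [0.0, -0.0, -1.0]]
ft_force: [-1.2, 0.5, 0.3]
finger_gap: 0.005
finger_force: 0.2
```

>>> {"fn": "play_rows", "kwargs": {"commands": "0.0025 -0.0001 0.0007 -0.8; 0.005 -0.0001 0.0012 -1.6; 0.0075 -0.0002 0.0016 -2.4; 0.01 -0.0003 0.002 -3.2; 0.012 -0.0004 0.002 -3.8"}}

```text
clock: 12.1
tcp_pos: [0.6378, 0.0301, 0.0751]
orientation: [[0.288, 0.958, 0.001], [0.958, -0.288, -0.001], [-0.0, 0.001, -1.0]]
ft_force: [-0.9, -2.2, 2.7]
finger_gap: 0.007
finger_force: 1.3
```

>>> {"fn": "play_rows", "kwargs": {"commands": "0.0005 0 0 -0.2; 0.0005 0 0 -0.2"}}

```text
clock: 12.27
tcp_pos: [0.638, 0.0308, 0.075]
orientation: [[0.286, 0.958, 0.001], [0.958, -0.286, -0.0], [0.0, 0.001, -1.0]]
ft_force: [-0.2, -1.0, 4.5]
finger_gap: 0.008
finger_force: 1.8
```

```bash
python3 - <<'E'
from h import *
im,_=cams.grab_frame('side'); cv2.imwrite('pics/s4.png',cv2.resize(im[150:350,190:400,::-1],None,fx=3,fy=3)[:600])
s=env.read_state(); print(s['clock'],s['tcp_pos'],s['ft_force'])
from plan import *
D=[(3,.9),(5.5,.4),(8,0),(10.5,-.4),(12.5,-.4)];E=[(13,-.4)]*2
c=[.63761,.03075,.07464,-16.6237]
for n in range(5,7): c=lid(c,n,[A,B,Cc,D,E])
E
```

```text
12.3167 [0.63803615 0.03075275 0.07506276] [-0.3345402  -0.77700938  3.64672952]
0.0027 -0.0001 -0.0014 -0.8; 0.0047 -0.0001 -0.0029 -1.5; 0.0067 -0.0002 -0.0044 -2.1; 0.0092 -0.0003 -0.0059 -2.9; 0.0117 -0.0004 -0.0069 -3.7
0.0025 -0 -0.0005 -0.8; 0.005 -0.0001 -0.0005 -1.6; 0.0075 -0.0002 -0.0005 -2.4; 0.01 -0.0003 -0.0003 -3.2; 0.012 -0.0004 0.0003 -3.8
0.0025 -0 0.0009 -0.8; 0.005 -0.0001 0.0019 -1.6; 0.0075 -0.0002 0.0029 -2.4; 0.01 -0.0003 0.0038 -3.2; 0.0124 -0.0005 0.0046 -4
0.0025 0 0.0007 -0.8; 0.005 -0 0.0012 -1.6; 0.0075 -0.0001 0.0016 -2.4; 0.01 -0.0002 0.002 -3.2; 0.012 -0.0004 0.002 -3.8
0.0005 0 0 -0.2; 0.0005 0 0 -0.2
end [0.64503, 0.07867, 0.07464, -1.1237]
0.0027 0 -0.0014 -0.8; 0.0047 -0 -0.0029 -1.5; 0.0067 -0.0001 -0.0044 -2.1; 0.0092 -0.0002 -0.0059 -2.9; 0.0117 -0.0003 -0.0069 -3.7
0.0025 -0.0001 -0.0005 -0.8; 0.005 -0.0001 -0.0005 -1.6; 0.0075 -0.0002 -0.0005 -2.4; 0.01 -0.0003 -0.0003 -3.2; 0.012 -0.0004 0.0003 -3.8
0.0025 -0.0001 0.0009 -0.8; 0.005 -0.0001 0.0019 -1.6; 0.0075 -0.0002 0.0029 -2.4; 0.01 -0.0003 0.0038 -3.2; 0.0125 -0.0005 0.0046 -4
0.0025 0 0.0007 -0.8; 0.005 -0 0.0012 -1.6; 0.0075 -0.0001 0.0016 -2.4; 0.01 -0.0003 0.002 -3.2; 0.012 -0.0004 0.002 -3.8
0.0005 0 0 -0.2; 0.0005 0 0 -0.2
end [0.63945, 0.12693, 0.07464, 14.3763]
```

View pics/s4.png

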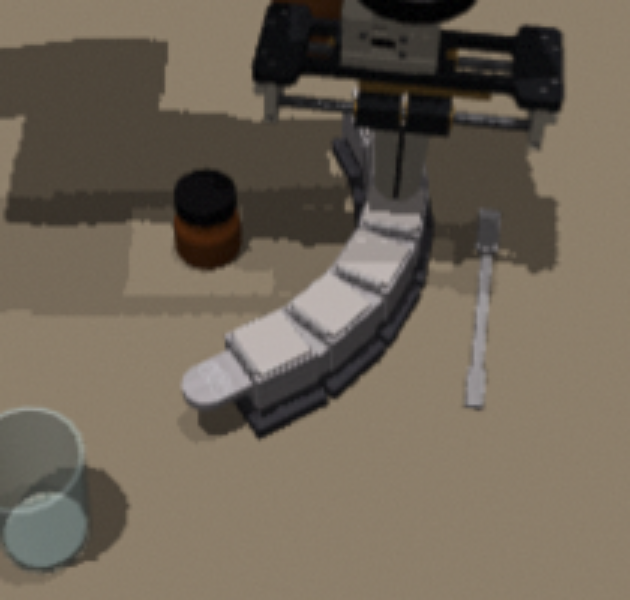

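Lids 1–3 (crop ~270,340; 335,305; 375,255) lie flat, and the fingers press lid 4 at ~400,190. Continuing.

>>> {"fn": "play_rows", "kwargs": {"commands": "0.0027 -0.0001 -0.0014 -0.8; 0.0047 -0.0001 -0.0029 -1.5; 0.0067 -0.0002 -0.0044 -2.1; 0.0092 -0.0003 -0.0059 -2.9; 0.0117 -0.0004 -0.0069 -3.7"}}

```text
clock: 12.73
tcp_pos: [0.6405, 0.0425, 0.0815]
orientation: [[0.222, 0.975, -0.0], [0.975, -0.222, 0.0], [0.0, -0.0, -1.0]]
ft_force: [0.3, -0.1, 1.0]
finger_gap: 0.007
finger_force: 0.0
```

>>> {"fn": "play_rows", "kwargs": {"commands": "0.0025 0 -0.0005 -0.8; 0.005 -0.0001 -0.0005 -1.6; 0.0075 -0.0002 -0.0005 -2.4; 0.01 -0.0003 -0.0003 -3.2; 0.012 -0.0004 0.0003 -3.8"}}

```text
clock: 13.15
tcp_pos: [0.643, 0.054, 0.0813]
orientation: [[0.157, 0.988, 0.0], [0.988, -0.157, -0.0], [-0.0, 0.0, -1.0]]
ft_force: [1.0, -1.1, 0.0]
finger_gap: 0.007
finger_force: 0.3
```

>>> {"fn": "play_rows", "kwargs": {"commands": "0.0025 0 0.0009 -0.8; 0.005 -0.0001 0.0019 -1.6; 0.0075 -0.0002 0.0029 -2.4; 0.01 -0.0003 0.0038 -3.2; 0.0124 -0.0005 0.0046 -4"}}

```text
clock: 13.57
tcp_pos: [0.6443, 0.0665, 0.0765]
orientation: [[0.088, 0.996, -0.0], [0.996, -0.088, 0.0], [0.0, -0.0, -1.0]]
ft_force: [0.2, -0.2, 0.3]
finger_gap: 0.004
finger_force: 0.2
```

>>> {"fn": "play_rows", "kwargs": {"commands": "0.0025 0 0.0007 -0.8; 0.005 0 0.0012 -1.6; 0.0075 -0.0001 0.0016 -2.4; 0.01 -0.0002 0.002 -3.2; 0.012 -0.0004 0.002 -3.8"}}

```text
clock: 13.98
tcp_pos: [0.6454, 0.0781, 0.0751]
orientation: [[0.022, 1.0, 0.001], [1.0, -0.022, -0.001], [-0.0, 0.001, -1.0]]
ft_force: [0.4, -2.3, 2.2]
finger_gap: 0.002
finger_force: 1.3
```

>>> {"fn": "play_rows", "kwargs": {"commands": "0.0005 0 0 -0.2; 0.0005 0 0 -0.2"}}

```text
clock: 14.15
tcp_pos: [0.6454, 0.0788, 0.075]
orientation: [[0.019, 1.0, 0.001], [1.0, -0.019, 0.0], [0.0, 0.001, -1.0]]
ft_force: [0.7, -1.1, 4.6]
finger_gap: 0.005
finger_force: 1.7
```

>>> {"fn": "play_rows", "kwargs": {"commands": "0.0027 0 -0.0014 -0.8; 0.0047 0 -0.0029 -1.5; 0.0067 -0.0001 -0.0044 -2.1; 0.0092 -0.0002 -0.0059 -2.9; 0.0117 -0.0003 -0.0069 -3.7"}}

```text
clock: 14.57
tcp_pos: [0.6448, 0.0908, 0.0816]
orientation: [[-0.046, 0.999, -0.0], [0.999, 0.046, 0.0], [0.0, -0.0, -1.0]]
ft_force: [-0.1, 0.1, 0.0]
finger_gap: 0.007
finger_force: 0.0
```

>>> {"fn": "play_rows", "kwargs": {"commands": "0.0025 -0.0001 -0.0005 -0.8; 0.005 -0.0001 -0.0005 -1.6; 0.0075 -0.0002 -0.0005 -2.4; 0.01 -0.0003 -0.0003 -3.2; 0.012 -0.0004 0.0003 -3.8"}}

```text
clock: 14.98
tcp_pos: [0.6441, 0.1025, 0.0813]
orientation: [[-0.112, 0.994, 0.0], [0.994, 0.112, -0.0], [-0.0, 0.0, -1.0]]
ft_force: [-0.7, -0.2, 0.4]
finger_gap: 0.002
finger_force: 0.3
```

>>> {"fn": "play_rows", "kwargs": {"commands": "0.0025 -0.0001 0.0009 -0.8; 0.005 -0.0001 0.0019 -1.6; 0.0075 -0.0002 0.0029 -2.4; 0.01 -0.0003 0.0038 -3.2; 0.0125 -0.0005 0.0046 -4"}}

```text
clock: 15.4
tcp_pos: [0.642, 0.115, 0.0765]
orientation: [[-0.181, 0.983, -0.0], [0.983, 0.181, 0.0], [0.0, -0.0, -1.0]]
ft_force: [-0.5, -0.0, 0.3]
finger_gap: 0.004
finger_force: 0.2
```

>>> {"fn": "play_rows", "kwargs": {"commands": "0.0025 0 0.0007 -0.8; 0.005 0 0.0012 -1.6; 0.0075 -0.0001 0.0016 -2.4; 0.01 -0.0003 0.002 -3.2; 0.012 -0.0004 0.002 -3.8"}}

```text
clock: 15.82
tcp_pos: [0.64, 0.1264, 0.0751]
orientation: [[-0.246, 0.969, 0.001], [0.969, 0.246, -0.0], [-0.001, 0.001, -1.0]]
ft_force: [0.4, -1.5, 2.6]
finger_gap: 0.005
finger_force: 1.2
```

>>> {"fn": "play_rows", "kwargs": {"commands": "0.0005 0 0 -0.2; 0.0005 0 0 -0.2; 0.0005 0 0 -0.2"}}

```text
clock: 16.07
tcp_pos: [0.6398, 0.1271, 0.0751]
orientation: [[-0.248, 0.969, 0.001], [0.969, 0.248, 0.0], [0.0, 0.001, -1.0]]
ft_force: [-0.3, -0.7, 4.4]
finger_gap: 0.008
finger_force: 1.8
```

>>> {"fn": "play_rows", "kwargs": {"commands": "0 0 -0.01 0; 0 0 -0.03 0; 0 0 -0.06 0; 0 0 -0.095 0; 0 0 -0.13 0"}}

```text
clock: 16.48
tcp_pos: [0.6384, 0.1271, 0.2055]
orientation: [[-0.248, 0.969, -0.003], [0.969, 0.248, 0.0], [0.001, -0.003, -1.0]]
ft_force: [1.3, -0.8, 0.4]
finger_gap: 0.006
finger_force: 0.0
```

>>> {"fn": "play_rows", "kwargs": {"commands": "0.015 -0.02 -0.03 0; 0.03 -0.05 -0.05 0; 0.05 -0.085 -0.06 0; 0.07 -0.12 -0.07 0; 0.09 -0.15 -0.07 0"}}

```text
clock: 16.9
tcp_pos: [0.4701, 0.1773, 0.277]
orientation: [[-0.248, 0.969, 0.003], [0.969, 0.248, 0.001], [0.0, 0.003, -1.0]]
ft_force: [0.7, -0.2, -0.3]
finger_gap: 0.006
finger_force: 0.0
```

>>> {"fn": "play_rows", "kwargs": {"commands": "0.03 -0.02 0 0; 0.06 -0.04 0 0; 0.08 -0.05 0 0; 0.08 -0.05 0 0; 0.08 -0.05 0 0"}}

```text
clock: 17.32
tcp_pos: [0.4025, 0.2426, 0.2752]
orientation: [[-0.251, 0.968, 0.0], [0.968, 0.251, 0.0], [0.0, 0.0, -1.0]]
ft_force: [-0.3, 0.1, -0.8]
finger_gap: 0.008
finger_force: 0.0
```

```bash
python3 - <<'E'
from h import *
from plan import C,TH
for n in ('side','top'):
    im,d=cams.grab_frame(n); W=cloud(n,d)
    cv2.imwrite(f'pics/{n}5.png',cv2.resize(im[120:350,150:430,::-1],None,fx=2.5,fy=2.5))
    for i in range(6):
        a=TH+np.radians(-38.75+15.5*i); q=W[...,:2]-C; t=-q[...,0]*np.sin(a)+q[...,1]*np.cos(a); r=q@[np.cos(a),np.sin(a)]
        m=(abs(t)<.014)&(abs(r-.18)<.014)&(W[...,2]<.1)&(W[...,2]>.03)
        k=np.linalg.lstsq(np.c_[t[m],np.ones(m.sum())],W[...,2][m],rcond=None)[0]; print(n,i+1,m.sum(),'angle',k[0].round(3),'z',k[1].round(4))
    for l in ('amber_bottle','jar','beaker','spatula'):
        r=models.outline_of(n,l)[:1]
        if r: print(l,np.round(r[0]['uv']),np.nanmedian(W[r[0]['region']],0).round(3))
s=env.read_state(); print(s['clock'],s['tcp_pos'])
E
```

```text
side 1 185 angle 0.014 z 0.0567
side 2 158 angle -0.017 z 0.056
side 3 153 angle 0.007 z 0.0556
side 4 134 angle -0.003 z 0.0556
side 5 121 angle 0.016 z 0.0555
side 6 107 angle 0.002 z 0.0553
amber_bottle [291. 144.] [0.612 0.249 0.07 ]
jar [256. 222.] [0.506 0.032 0.048]
beaker [201. 310.] [ 0.387 -0.153  0.054]
spatula [346. 252.] [ 0.69  -0.031  0.005]
top 1 170 angle 0.014 z 0.0543
top 2 168 angle 0.023 z 0.0542
top 3 169 angle 0.003 z 0.0544
top 4 165 angle -0.007 z 0.0542
top 5 164 angle -0.014 z 0.0543
top 6 165 angle -0.003 z 0.0544
amber_bottle [179. 180.] [0.608 0.261 0.085]
jar [282. 231.] [0.505 0.047 0.058]
beaker [380. 288.] [ 0.385 -0.174  0.029]
spatula [315. 145.] [ 0.694 -0.016  0.003]
17.8167 [0.40386242 0.24159231 0.27449614]
```

View pics/side5.png

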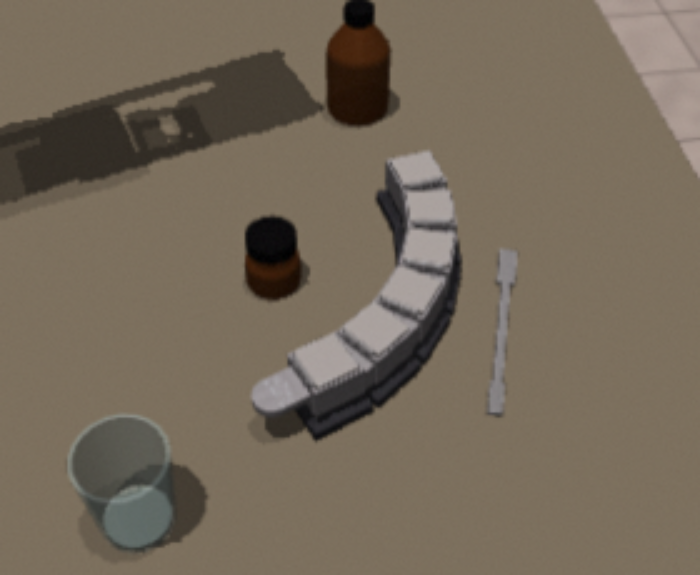

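All six lids, from ~325,360 to ~415,170, are flat (fitted angles within noise of 0). The bystanders are in place and the hand is clear.

```bash
python3 -c "
from cell import env
print(env.sign_off())"
```

```text
the job is handed in; nothing more can be done
None
```

All six lids were pressed shut in order from the tab end, with readings after each lid staying under 5 N down. The bottle, jar, beaker and spatula are where they were, the hand is clear, and the job was handed in at about 18 s of the 51 s allowed.

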